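# Tip the nuts out of the ratchet pan and bring the pan back level

### The job

Set the grey catch tray on the bench under the open lip of the tipping pan, then tip the pan by its bar handle to the third notch of its ratchet (45 degrees, no further), let go so that the pawl holds it there, and see that both nuts have slid out into the tray. Then lift the pawl clear of the toothed wheel and keep it up until the pan has swung back fully level, and drop the pawl back into the wheel. Leave the tray flat on the bench with both nuts in it, and do not disturb the other tools and boxes.

Things in the scene. Friction and masses are not known exactly. Their poses are not given: they have to be found in the camera images.
- stand: Grey steel stand fixed to the bench: base plate 230 (x) x 150 x 10 mm, y -130 to +20, cheeks at x +-75 mm, 162 high, carrying the tipping pan; a post at x 75, y -70 carries the pawl, 225 high. Origin on the bench plumb under the middle of the axle; x along the axle towards the ratchet side, y towards the pan's open lip (it tips down to +y), z up. Only place and yaw vary.
- pan_axis (a point): Middle of the pan's axle, 150 mm above the stand's origin; axes as the stand. The axle runs along x.
- pan (a joint): Tilt of the pan, rad: 0 = level (a stop); grows as the lip sinks and the handle rises. It tips freely (about 5 N at the handle), but the ratchet keeps it from turning back past each 15 degree notch: it holds at about 0.25, 0.51, 0.77 (the third) and 1.03. Tip 0.02 to 0.06 past a notch and ease back. With the pawl clear, a damped spring brings it level in about 1 s.
- pan_lip (a point): Middle of the pan's open lip, at its floor. The pan is an aluminium scoop 116 mm wide; seen from the axle its floor is 21 mm below, its walls reach 30 mm above, its rear wall is 80 mm behind and its lip 85 mm ahead. At 45 degrees the lip is about 45 mm ahead of the axle, 75 mm over the bench. The nuts slide out by themselves at 25 to 40 degrees.
- pan_handle (a point): Middle of the pan's black round handle bar: 14 mm thick, 80 mm clear between its brackets, parallel to the axle, 48 mm clear of the rear wall. It swings with the pan, 141 mm from the axle: level, it is 135 mm behind (stand -y) and 40 mm above the axle. Pinched across from above, it turns between the fingers as they follow the arc.
- wheel (a point): Centre of the steel ratchet wheel fixed on the axle, 110 mm across, 24 saw teeth, 10 mm thick, outside the stand's +x cheek (x = 95 mm). It turns with the pan; its axes here are the stand's.
- pawl (a joint): Angle of the pawl, rad: about 0 = nose seated in a notch; grows as it is lifted, to 0.7. The nose is clear of the teeth above 0.12. Only its weight (about 1 N at the knob) holds it down, so it falls back when let go.
- pawl_knob (a point): Point on the pawl's upright black round knob, 16 mm across, 42 high; the point is 15 mm under its top, 242 mm over the bench when seated, at x 95, y 40 mm in the stand's frame, 110 mm along and 30 mm above the pawl's pivot. Lifting it 22 mm on its arc makes 0.2 rad.
- pawl_pivot (a point): The pawl's pivot, at x 95, y -70, z 212 mm in the stand's frame; its axis is along the stand's x. The pawl is a flat steel arm from here towards +y over the top of the wheel.
- tray: Loose grey plastic catch tray, 0.25 kg, 130 x 130 mm outside, 45 mm high, walls 4 mm, with an upright grip block on its +y side. Origin at the centre of its underside; z up. It catches the nuts well when its origin is about 95 mm from the stand's origin along the stand's +y, with its grip pointing away from the stand.
- tray_grip (a point): Point on the tray's grip block, 55 mm above the tray's underside and 105 mm from its centre along the tray's +y. The block is 30 (x) x 14 (y) mm, from 15 to 75 mm high, with 33 mm free between it and the tray's wall (a low stub 25 mm high joins them).
- nut1: Loose steel hexagon nut, 32 mm across flats, 16 mm thick, about 85 g, lying flat in the pan at the start. Origin at the centre of one face (the underside at the start).
- nut2: The other nut, the same.
- hex_keys: Bystander: set of three hex keys in a holder, about 115 x 45 x 16 mm, lying on the bench.
- screwdriver: Bystander: screwdriver lying on the bench.
- wrench: Bystander: steel wrench lying on the bench.
- screw_jar: Bystander: closed jar, 70 mm across, 85 mm high.
- carton: Bystander: open cardboard box 150 x 190 x 75 mm.
- case: Bystander: flat black case 130 x 170 x 45 mm.
- tape: Bystander: roll of paper tape, 96 mm across, 24 mm high, lying flat.
Not all that is in view belongs to the job. Leave any green look-alike of the tray alone.

How it is judged:
On the way, in this order (a step that is already met when the one before it is completed fails the run):
1. the pan, touched by no part of the robot, is held by the pawl at the third notch (40 to 50 degrees) and both nuts are in the tray (value of joint pan between 0.7 and 0.87 rad and velocity of joint pan between -0.05 and 0.05 rad/s and contact force between each of the fingers, the arm and stand below 0.2 N and x of nut1 in the frame of tray between -0.064 and 0.064 m and y of nut1 in the frame of tray between -0.064 and 0.064 m and z of nut1 in the frame of tray between -0.002 and 0.045 m and x of nut2 in the frame of tray between -0.064 and 0.064 m and y of nut2 in the frame of tray between -0.064 and 0.064 m and z of nut2 in the frame of tray between -0.002 and 0.045 m), for 0.2 s.
2. the pan is back level while the pawl is held clear of the wheel (value of joint pan below 0.05 rad and value of joint pawl above 0.11 rad), for 0.1 s.
At the end, for the whole second after the job is handed in: The pan is level (within 0.05 rad, 3 degrees), the pawl is seated in the wheel (below 0.06 rad), the tray stands flat on the bench (within 3 degrees) and both nuts lie at rest inside it (value of joint pan below 0.05 rad and value of joint pawl below 0.06 rad and x of nut1 in the frame of tray between -0.064 and 0.064 m and y of nut1 in the frame of tray between -0.064 and 0.064 m and z of nut1 in the frame of tray between -0.002 and 0.045 m and x of nut2 in the frame of tray between -0.064 and 0.064 m and y of nut2 in the frame of tray between -0.064 and 0.064 m and z of nut2 in the frame of tray between -0.002 and 0.045 m and linear speed of each of nut1, nut2, tray below 0.02 m/s and angle between tray's own z axis and vertical below 0.05 rad and height (world z) of tray below 0.006 m); the robot touches nothing.
It fails at once if the pan is tipped past 57 degrees, towards the fourth notch (value of joint pan above 1 rad).
It fails at once if a bystander is moved by more than 30 mm (distance of any of hex_keys, screwdriver, wrench, screw_jar, carton, case, tape from where it was at the start of the episode above 0.03 m).
It also fails if it takes over 72 s, if anything falls off the work surface, if the arm or the gripper's body presses on something with over 40 N, if the wrist force passes 120 N, or if a joint passes its speed limit or range.

### The arm

A 7-joint arm with a two-finger parallel gripper is mounted at the origin on the work surface. World frame = base frame: x ahead of the robot, y to its left, z up, the work surface at z = 0. Lengths are in m, angles in rad, forces in N, time in s.
With the tool pointing down it reaches from about 0.425 to 1.025 m from the base axis. Payload 3.6 kg.
Tool frame: the origin (TCP) lies midway between the tips of the shut fingers; the grasp point (between the pads) lies 19 mm behind it; x points along the fingers, y is the direction in which the jaws open and shut, and the axes are right-handed (so a half turn about x gives the same grasp; the last joint's range is limited). The gripper opens to 85 mm and grips with 20 to 120 N. Pads are 22 mm wide; open, the fingers measure 114 mm over their backs; the gripper's body (76 mm by 85 mm) begins 54 mm behind the grasp point. The pads swing forward as they close: fully open they stand 13 mm farther back than shut.
Start: joints at [1.091, 0.591, 0.048, 1.609, -0.033, 0.943, -0.034], TCP at [0.273, -0.672, 0.195] pointing down, gripper open.
Joint ranges: [-2.69, 2.69], [-0.47, 2.24], [-1.27, 1.36], [0.19, 2.51], [-1.53, 4.68], [0.08, 2.07], [-3.09, 3.09]. Speed limits (rad/s): [2.57, 2.57, 3.14, 3.14, 3.14, 3.14, 3.14].

### API

Orientations are given as a rotation vector (axis times angle).
In Python, from rig import * gives the robot as it stands. The module is installed in compiled form; this text tells all that it offers. Calls block until the motion is done:
- move_pose(position, orientation): joint-space move of the TCP to a pose.
- move_straight(position, orientation=None, speed=0.15, stop_force=None): straight line of the TCP; orientation=None keeps the orientation; speed is the mean speed in m/s. With stop_force (N) it stops when the force on the tool has changed by that much, and returns True; else False.
- move_joints(angles): joint-space move.
- command_gripper(opening, force=None): opening from 0.0 (shut) to 1.0 (fully open); force is the grip in N (None keeps the last); returns when the fingers have stopped.
- dwell(seconds).
- solve_ik(position, orientation): joint angles nearest the present ones, or None.
- observe(): the state.
- camera(name): name is "scene" or "top"; returns (picture, depth): 480x640x3 uint8, red, green, blue; 480x640 float32, m along the optical axis (not along the pixel's ray), 0 where there is no reading.
- calibration(name): a dict with "fx", "fy", "cx", "cy" (pixels), "position" and "attitude" of the camera in the world. Camera axes: x right, y up, looking along -z (the intrinsics and any distortion apply to the point x, -y, -z); pixel columns grow to the right and rows downward; lengths in m; the calibration is good to about 2 mm. A picture is of the moment at which its call begins. calibration takes no time and is no camera call.
A pose or a line that the arm cannot do raises PlanningError and nothing moves.
- hand_in(): hands the job in, once; it reports no verdict.
Trained networks look in the newest picture that a camera, given by its name, has taken for a name from the list of things; names that differ only in an ending like _2 or _b are one class to them, and where a whole thing is asked for, a point or a joint stands for the part that bears it (a point fixed in the world has none). Each returns a list of dicts, best first, with "score" (0 to 1); they miss things now and then, are a little off and sometimes report something else, mostly with a low value. They report only what shows in the picture. A call takes as long as a camera call. They do not tell look-alikes from the thing itself.
- cut_out(camera, query): "region" (480x640 bool, what is visible of it) and "extent" ([left, top, right, bottom] in pixels, round what is visible of it).
The state is a dict: "time_s": time; "qpos": joint angles; "dq": joint speeds; "joint_torque": joint torques, N m; "position": TCP position; "tcp_rot": TCP orientation; "force": force on the tool from outside, world axes, zero at the start; "torque": the same for the moment, N m; "opening": opening from 0.0 (shut) to 1.0 (fully open).
Only numpy, scipy, OpenCV 4.12 (cv2) and the standard library are available. Lean on these libraries where they do the work, as an engineer would, in place of code of your own. Each camera call takes 0.05 s, during which the arm holds its last target.

## Working session

There is one attempt and no reset: what is moved stays moved. The work goes in short steps, each a Python script; the robot and the scene stay as the last script left them, time stands still between calls to the robot, and variables do not carry over. Pictures are saved under pics/ and viewed, and the job is handed in when it is done.

```bash
mkdir -p pics; ls
python3 - <<'E'
from rig import *
import cv2,numpy as np
for n in ["scene","top"]:
    p,d=camera(n); cv2.imwrite(f"pics/{n}0.png",p[:,:,::-1]); np.save(f"pics/{n}0.npy",d)
    c=calibration(n); print(n,c)
print(observe())
E
```

```text
pics
scene {'fx': 591.1742111058901, 'fy': 591.1742111058901, 'cx': 325.311822164233, 'cy': 237.13060570974363, 'position': array([1.04925039, 0.73510491, 1.17088196]), 'attitude': array([0.31365143, 0.94301796, 2.34521214])}
top {'fx': 504.31181822604765, 'fy': 504.31181822604765, 'cx': 314.629919053727, 'cy': 230.41268474350454, 'position': array([ 0.32161716, -0.04939803,  1.41760881]), 'attitude': array([ 0.10375876, -0.08206518, -1.587684  ])}
{'time_s': 0.1, 'qpos': array([ 1.09151236,  0.59200108,  0.04827662,  1.6097201 , -0.03326825,
        0.94272563, -0.03369547]), 'dq': array([ 4.13232441e-04, -1.23277754e-03,  3.97405365e-06, -3.86130274e-03,
        1.34826647e-03, -7.28653035e-04,  2.03782262e-03]), 'joint_torque': array([ 5.74755788e-03, -5.49995649e+01,  1.55400932e+00, -1.98824108e+01,
        9.79591190e-03,  3.84617771e-03, -5.56266073e-06]), 'position': array([ 0.27250374, -0.67093126,  0.19416382]), 'tcp_rot': array([ 2.01026712,  0.39491404, -2.01132003]), 'force': array([-0.65095521, -0.73228828,  0.32265229]), 'torque': array([-0.08268356, -0.02718327, -0.02812996]), 'opening': 1.0018235358854939}
```

View pics/scene0.png

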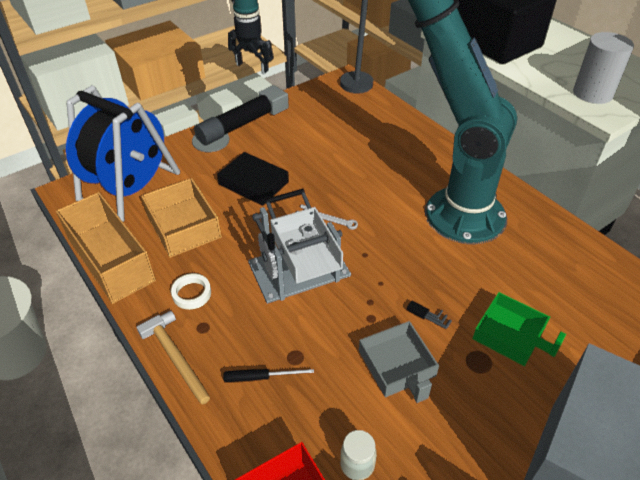

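View pics/top0.png

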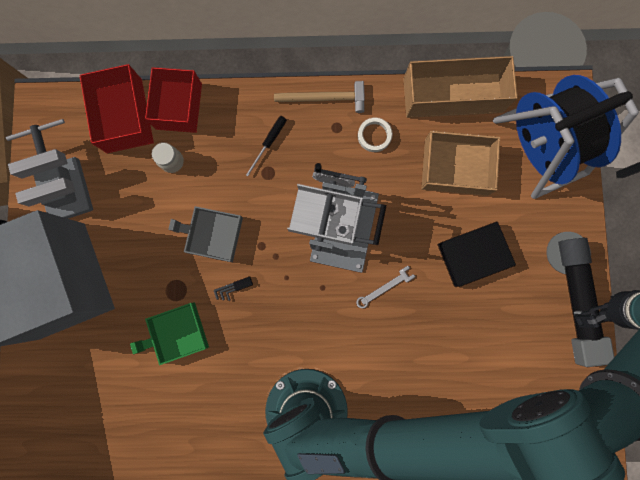

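The scene camera shows the stand with its pan at (300,245), the grey tray at (400,360) with its grip at (423,385), and a green look-alike at (515,325). In the top view the stand is at (335,220) with the lip to the left, the pawl knob near (318,170), the grey tray at (213,235) with its grip at (178,226), and the green one at (178,333).

Candidates for the tray are grey (top 213,235), green (178,333) and the red boxes (115,105 and 172,100). I choose the grey one.

```bash
cat > h.py <<'E'
from rig import *
import cv2,numpy as np
from scipy.spatial.transform import Rotation as R
def snap(n,tag=None):
    p,d=camera(n)
    if tag: cv2.imwrite(f"pics/{tag}_{n}.png",p[:,:,::-1])
    return p,d
def cloud(n,d):
    c=calibration(n); v,u=np.mgrid[0:480,0:640]
    P=np.stack([(u-c["cx"])/c["fx"]*d,-(v-c["cy"])/c["fy"]*d,-d],-1)
    return P@R.from_rotvec(c["attitude"]).as_matrix().T+c["position"]
def proj(n,X):
    c=calibration(n); q=(np.atleast_2d(X)-c["position"])@R.from_rotvec(c["attitude"]).as_matrix()
    return np.stack([c["cx"]+c["fx"]*q[:,0]/-q[:,2], c["cy"]-c["fy"]*q[:,1]/-q[:,2]],-1)
E
python3 - <<'E'
from h import *
res={}
for n in ["scene","top"]:
    p,d=snap(n); P=cloud(n,d); res[n+"_P"]=P; res[n+"_p"]=p
    for q in ["stand","tray","tray_grip","pan_handle","pawl_knob","wheel","nut1","pan","screw_jar","hex_keys","screwdriver","wrench","carton","case","tape"]:
        r=cut_out(n,q)
        for i,x in enumerate(r[:2]):
            m=x["region"]&(d>0)
            Q=P[m]
            if len(Q)<3: continue
            print(n,q,i,round(x["score"],2),np.round(x["extent"]),len(Q),"med",np.round(np.median(Q,0),3),"min",np.round(np.percentile(Q,2,axis=0),3),"max",np.round(np.percentile(Q,98,axis=0),3))
            res[f"{n}_{q}_{i}"]=x["region"]
np.savez("first.npz",**res)
E
```

```text
scene stand 0 0.83 [250. 187. 350. 301.] 6605 med [ 0.531 -0.064  0.13 ] min [ 0.428 -0.197  0.003] max [0.619 0.022 0.222]
scene tray 0 0.94 [360. 323. 438. 404.] 4027 med [0.486 0.255 0.008] min [ 0.415  0.182 -0.002] max [0.558 0.36  0.07 ]
scene tray 1 0.87 [477. 290. 565. 366.] 3532 med [0.2   0.354 0.008] min [ 0.143  0.279 -0.002] max [0.293 0.453 0.069]
scene tray_grip 0 0.74 [359. 323. 438. 404.] 4094 med [0.487 0.255 0.008] min [ 0.415  0.182 -0.002] max [0.558 0.36  0.07 ]
scene tray_grip 1 0.26 [262. 188. 344. 284.] 4106 med [ 0.511 -0.06   0.144] min [ 0.441 -0.195  0.122] max [0.618 0.027 0.194]
scene pan_handle 0 0.82 [262. 188. 343. 281.] 4288 med [ 0.512 -0.061  0.143] min [ 0.438 -0.203  0.008] max [0.618 0.027 0.194]
scene pan_handle 1 0.54 [300. 207. 359. 231.] 241 med [ 0.311 -0.189  0.005] min [ 0.278 -0.299 -0.003] max [ 0.361 -0.144  0.01 ]
scene pawl_knob 0 0.76 [253. 217. 276. 254.] 233 med [ 0.612 -0.048  0.217] min [ 0.589 -0.148  0.208] max [ 0.623 -0.034  0.258]
scene pawl_knob 1 0.43 [259. 185. 345. 281.] 4384 med [ 0.511 -0.063  0.142] min [ 0.432 -0.3
[... 3905 characters left out ...]
3. 301.] 407 med [0.334 0.203 0.014] min [ 0.305  0.149 -0.002] max [0.359 0.247 0.021]
top screwdriver 0 0.65 [244. 118. 287. 176.] 362 med [0.77  0.082 0.022] min [0.657 0.048 0.003] max [0.815 0.155 0.031]
top wrench 0 0.57 [358. 269. 414. 308.] 490 med [ 0.33  -0.232  0.007] min [ 0.279 -0.299 -0.002] max [ 0.378 -0.146  0.014]
top case 0 0.7 [439. 224. 516. 286.] 3100 med [ 0.411 -0.469  0.045] min [ 0.339 -0.557  0.021] max [ 0.484 -0.383  0.051]
top tape 0 0.88 [357. 120. 390. 152.] 490 med [ 0.76  -0.207  0.024] min [ 0.714 -0.251  0.004] max [ 0.805 -0.162  0.031]
top tape 1 0.69 [290. 162. 388. 272.] 6526 med [ 0.509 -0.092  0.13 ] min [ 0.39  -0.199  0.004] max [0.61  0.017 0.22 ]
```

```bash
cat > fit.py <<'E'
from h import *
from scipy.optimize import least_squares
def boxsdf(P,lo,hi):
    c=(np.array(lo)+hi)/2; h=(np.array(hi)-lo)/2; q=abs(P-c)-h
    return np.linalg.norm(np.maximum(q,0),axis=1)+np.minimum(q.max(1),0)
def stand_sdf(P):
    d=[boxsdf(P,*b) for b in [([-.115,-.13,0],[.115,.02,.01]),([-.058,-.08,.126],[.058,.085,.129]),
     ([-.058,-.08,.126],[-.055,.085,.18]),([.055,-.08,.126],[.058,.085,.18]),([-.058,-.083,.126],[.058,-.08,.18])]]
    d.append(np.maximum(np.hypot(P[:,1]+.135,P[:,2]-.19)-.007,abs(P[:,0])-.04))
    k=np.maximum(np.hypot(P[:,0]-.095,P[:,1]-.04)-.008,np.maximum(P[:,2]-.257,.215-P[:,2])); d.append(k)
    return np.min(np.abs(d),0)
def tray_sdf(P):
    a=.065;d=[boxsdf(P,*b) for b in [([-a,-a,0],[a,a,.004]),([-a,-a,0],[-a+.004,a,.045]),([a-.004,-a,0],[a,a,.045]),
      ([-a,-a,0],[a,-a+.004,.045]),([-a,a-.004,0],[a,a,.045]),([-.015,.098,.015],[.015,.112,.075])]]
    return np.min(np.abs(d),0)
def fit(sdf,Ps,x0,dz=True,sc=.003):
    # Ps list of clouds (per camera)
    def loc(x,P):
        c,s=np.cos(x[2]),np.sin(x[2]); q=P-[x[0],x[1],0]
        return np.stack([c*q[:,0]+s*q[:,1],-s*q[:,0]+c*q[:,1],q[:,2]],-1)
    f=lambda x:np.concatenate([np.minimum(sdf(loc(x,P)),.03) for P in Ps])
    best=None
    for dt in np.radians([-15,-8,-3,0,3,8,15]):
        r=least_squares(f,[x0[0],x0[1],x0[2]+dt],loss='soft_l1',f_scale=sc,x_scale=[.01,.01,.1],diff_step=1e-4)
        if best is None or r.cost<best.cost: best=r
    return best.x,best.cost,np.median(f(best.x))
E
python3 - <<'E'
from fit import *
z=np.load("first.npz")
def pts(n,k,er=1):
    m=cv2.erode(z[f"{n}_{k}"].astype(np.uint8),np.ones((3,3))) .astype(bool); P=z[n+"_P"][m]; return P[(P[:,2]<.3)]
S={n:pts(n,"stand_0") for n in ["scene","top"]}; T={n:pts(n,"tray_0") for n in ["scene","top"]}
for n in S:
    S[n]=S[n][np.linalg.norm(S[n][:,:2]-[.52,-.08],axis=1)<.18]
    print(n,"stand",fit(stand_sdf,[S[n]],[.52,-.07,np.radians(-8)]))
    print(n,"tray",fit(tray_sdf,[T[n]],[.487,.25,0.]),fit(tray_sdf,[T[n]],[.487,.25,.3]))
print(fit(stand_sdf,list(S.values()),[.52,-.07,0.]));print(fit(tray_sdf,list(T.values()),[.487,.25,0.]))
E
```

```text
scene stand (array([ 0.51765622, -0.05700252, -0.23850862]), np.float64(0.09222371589451801), np.float64(0.001475859670705626))
scene tray (array([ 0.48704127,  0.2523851 , -0.1909613 ]), np.float64(0.0045554440801569085), np.float64(0.0010626299834412406)) (array([ 0.48704495,  0.25239774, -0.19098037]), np.float64(0.004555514498412159), np.float64(0.0010620478122980153))
top stand (array([ 0.51108592, -0.06066569, -0.23635471]), np.float64(0.09863585746072019), np.float64(0.0025059679986048165))
top tray (array([ 0.48203233,  0.25094396, -0.22328404]), np.float64(0.00635910029908631), np.float64(0.0012935432888457887)) (array([ 0.48203295,  0.25094439, -0.22328845]), np.float64(0.006359100241541678), np.float64(0.0012935432888457887))
(array([ 0.51594778, -0.05774112, -0.25465865]), np.float64(0.19248205303242363), np.float64(0.0022812820886660787))
(array([ 0.48430134,  0.25126167, -0.2229339 ]), np.float64(0.010932928034902877), np.float64(0.0010643149235625322))
```

Run:
```python
from fit import *
z=np.load("first.npz")
def w(x,P):
    P=np.atleast_2d(P);c,s=np.cos(x[2]),np.sin(x[2]);return np.stack([x[0]+c*P[:,0]-s*P[:,1],x[1]+s*P[:,0]+c*P[:,1],P[:,2]],-1)
St=[.5145,-.0585,-.238];Tr=[.4845,.2515,-.21]
box=lambda a,b,c,d,h:[[a,c,h],[b,c,h],[b,d,h],[a,d,h],[a,c,h]]
ims=[]
for n,c in [("scene",(240,170,460,420)),("top",(160,140,410,290))]:
    im=z[n+"_p"][:,:,::-1].copy(); im=im[c[1]:c[3],c[0]:c[2]]; k=4 if n=="top" else 3; im=cv2.resize(im,None,fx=k/1.25,fy=k/1.25,interpolation=cv2.INTER_CUBIC)
    def dr(L,col): 
        q=((proj(n,L)-c[:2]+.5)*k/1.25).astype(np.int32); cv2.polylines(im,[q],False,col,1,cv2.LINE_AA)
    dr(w(St,box(-.115,.115,-.13,.02,.01)),(0,0,255))
    dr(w(St,box(-.058,.058,-.08,.085,.129)),(0,255,0))
    dr(w(St,[[-.04,-.135,.19],[.04,-.135,.19]]),(255,0,255))
    dr(w(St,[[.095,.04,.215],[.095,.04,.257]]),(255,0,255)); dr(w(St,[[.095,-.07,.212],[.095,.04,.212]]),(255,255,0))
    dr(w(Tr,box(-.065,.065,-.065,.065,.045)),(0,0,255)); dr(w(Tr,box(-.015,.015,.098,.112,.075)),(0,255,255))
    cv2.imwrite(f"pics/ov_{n}.png",im); print(im.shape)
```

```text
(600, 528, 3)
(480, 800, 3)
```

View pics/ov_scene.png

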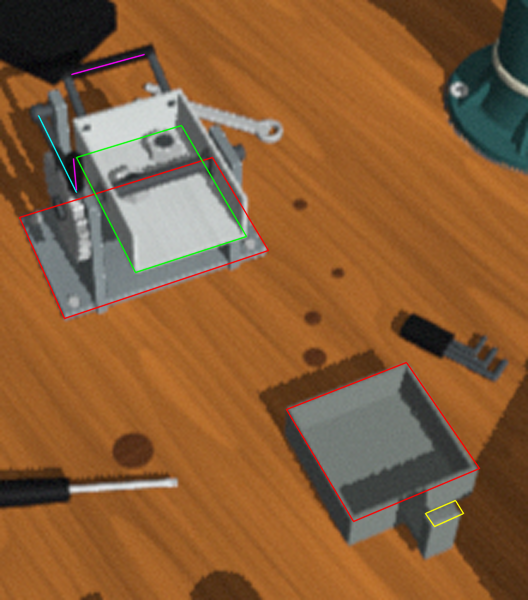

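View pics/ov_top.png

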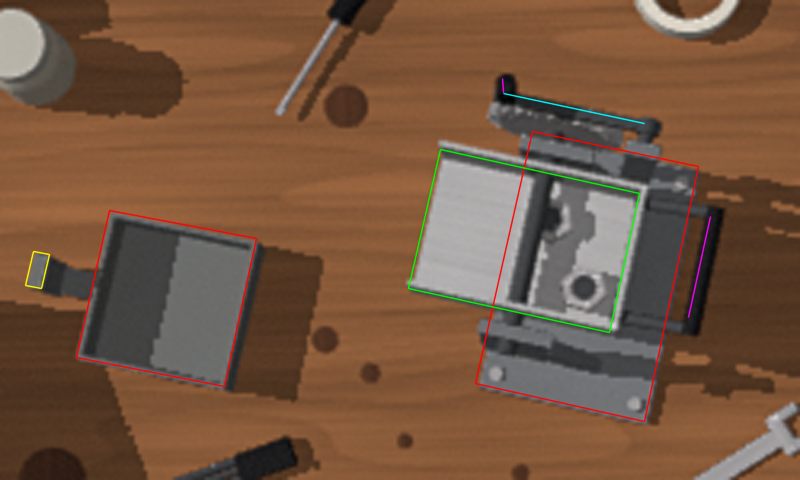

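The model overlays fit both views: the stand is at about (0.5145,-0.0585) with yaw -0.238, and the tray is at about (0.4845,0.2515) with yaw -0.21. Next I'll refine the tray grip and pick it up.

```bash
cat >> h.py <<'E'
ST=np.array([.5145,-.0585,-.238])
def sw(x,y,z):
    c,s=np.cos(ST[2]),np.sin(ST[2]); return np.array([ST[0]+c*x-s*y,ST[1]+s*x+c*y,z])
def down(yaw):  # jaw dir at angle yaw; choose the half turn nearer to present
    c=[]
    for a in (yaw,yaw+np.pi):
        x=np.array([0,0,-1.]);y=np.array([np.cos(a),np.sin(a),0]);M=np.stack([x,y,np.cross(x,y)],1)
        c.append(R.from_matrix(M).as_rotvec())
    return c
def best(pos,yaw):
    q0=observe()["qpos"];o=[]
    for r in down(yaw):
        q=solve_ik(pos,r)
        if q is not None: o.append((abs(np.array(q)-q0).max(),r,q))
    o.sort(key=lambda t:t[0]); return o
E
python3 - <<'E'
from h import *
z=np.load("first.npz")
for n in ["scene","top"]:
    P=z[n+"_P"][z[n+"_tray_0"]]; Q=P[P[:,2]>.055]; print(n,len(Q),Q.mean(0),Q.min(0),Q.max(0))
g=np.array([.507,.354,.4])
for t in best(g,np.pi/2-.215): print(np.round(t[0],2),t[1],np.round(t[2],2))
for t in best(sw(0,-.135,.4),np.pi/2-.238): print(np.round(t[0],2),t[1],np.round(t[2],2))
for t in best(sw(0,.2,.3),np.pi/2-.238): print(np.round(t[0],2),t[1],np.round(t[2],2))
for t in best(sw(.095,.04,.35),-.238): print(np.round(t[0],2),t[1],np.round(t[2],2))
print(observe()["time_s"])
E
```

```text
scene 163 [0.5836029  0.40650223 0.21769749] [0.4941493  0.34453171 0.05518648] [1.04925039 0.73510491 1.17088196]
top 86 [0.48562299 0.30883352 0.21320384] [ 0.32161716 -0.04939803  0.05524245] [0.51954047 0.36063151 1.41760881]
1.16 [ 0.1688019   1.56419681 -0.1688019 ] [ 0.06  0.47 -1.11  1.58  0.43  1.36  0.26]
2.79 [-2.10791698  0.22747802  2.10791698] [ 0.01  0.43 -1.    1.58  0.37  1.34 -2.83]
1.48 [-2.09510779  0.25050139  2.09510779] [ 0.27  0.13  0.02  1.81 -0.    1.2  -1.52]
1.52 [ 0.1868451  1.5627084 -0.1868451] [ 0.88  0.18 -0.69  1.78  0.12  1.22  1.48]
0.88 [ 0.1868451  1.5627084 -0.1868451] [ 0.3   0.4  -0.83  1.81  0.33  1.08  0.68]
2.21 [-2.09510779  0.25050139  2.09510779] [-0.06  0.31 -0.33  1.82  0.12  1.03 -2.24]
0.78 [ 1.38233624  1.08708061 -1.38233624] [ 0.31  0.34 -0.43  1.67  0.15  1.16 -0.39]
2.5 [-1.03210094  1.31242386  1.03210094] [ 0.72  0.49 -1.07  1.65  0.45  1.27  2.46]
1.7
```

Run:
```python
from h import *
z=np.load("first.npz")
for n in ["scene","top"]:
    P=z[n+"_P"][z[n+"_tray_0"]]; Q=P[(P[:,2]>.066)&(P[:,2]<.1)]; print(n,len(Q),np.median(Q,0),Q.min(0),Q.max(0))
o=observe()
move_straight(o["position"]+[0,0,.2],speed=.4)
q=observe()["qpos"].copy(); q[0]=-.6; move_joints(q)
o=observe(); print(o["time_s"],o["position"],q)
for t in best(np.array([.507,.354,.25]),np.pi/2-.215): print(np.round(t[0],2),t[1],np.round(t[2],2))
```

```text
scene 102 [0.5092655  0.35498351 0.07216536] [0.4941493  0.34453171 0.06621381] [0.5239486  0.36302157 0.07667354]
top 63 [0.5055655  0.35170051 0.07551665] [0.48950619 0.34287783 0.06643   ] [0.51954047 0.36063151 0.08148627]
6.1 [0.63782486 0.34484869 0.39648878] [-0.6         0.45277296  0.06390339  1.36852668 -0.02886719  1.31927394
 -0.03800426]
0.64 [ 0.1688019   1.56419681 -0.1688019 ] [-0.58  0.4  -0.14  1.8   0.07  0.94  0.61]
2.16 [-2.10791698  0.22747802  2.10791698] [-1.06  0.44  0.53  1.82 -0.27  0.95 -2.2 ]
```

```bash
python3 - <<'E'
from h import *
p=np.array([.5073,.3535,.12]); r=best(p,np.pi/2-.215)[0][1]
command_gripper(.42,60)
move_pose(p,r)
p[2]=.038; print(move_straight(p,speed=.12,stop_force=12))
print(observe()["position"],observe()["force"],observe()["time_s"])
snap("scene","g1");
E
python3 -c "
import cv2;i=cv2.imread('pics/g1_scene.png');cv2.imwrite('pics/g1c.png',cv2.resize(i[270:430,330:530],None,fx=3.5,fy=3.5))"
```

```text
False
[0.50796163 0.35395126 0.03857062] [-0.24111822  1.13518714  0.32921962] 8.6333
```

View pics/g1c.png

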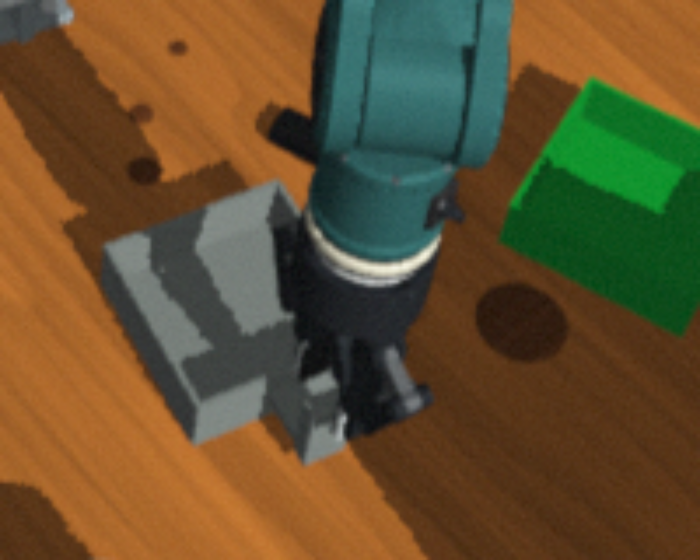

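Run:
```python
from h import *
o=observe()
for z in (.0386,.075): print((proj("scene",[o["position"][0],o["position"][1],z])-[330,270])*3.5)
p,d=snap("scene"); P=cloud("scene",d); p2,d2=snap("top","g1");P2=cloud("top",d2)
sel=lambda P,p,zz:None
for P,p in ((P,p),(P2,p2)):
    m=(abs(P[...,0]-.508)<.06)&(abs(P[...,1]-.354)<.08)&(P[...,2]>.03)&(P[...,2]<.09)
    dark=p.max(-1)<60
    for name,mm in (("dark",m&dark),("light",m&~dark)):
        Q=P[mm]; print(name,len(Q), Q.min(0) if len(Q) else 0,np.median(Q,0) if len(Q) else 0,Q.max(0) if len(Q) else 0)
print((proj("top",o["position"])))
```

```text
[[322.38476477 429.53540077]]
[[329.6374762 398.687898 ]]
dark 72 [0.49553221 0.27749535 0.03134978] [0.51823266 0.33928616 0.07377687] [0.5619138  0.38429716 0.08992792]
light 319 [0.49436421 0.27609205 0.03025701] [0.52095554 0.31400551 0.04353067] [0.56395747 0.38500858 0.08874902]
dark 47 [0.44935154 0.28672598 0.03000098] [0.49591201 0.31172522 0.03528684] [0.5525774  0.35045789 0.08647074]
light 125 [0.44823465 0.27502898 0.03022373] [0.501131   0.3116501  0.04503603] [0.55950966 0.36199214 0.08085682]
[[175.10268654 224.96763105]]
```

Run:
```python
from h import *
command_gripper(0.0,60)
o=observe(); print(o["opening"],o["position"],o["force"],o["time_s"])
p=o["position"].copy(); p[2]+=.03
move_straight(p,speed=.08)
o=observe(); print(o["opening"],o["position"],o["force"],o["torque"])
p,d=snap("top","lift"); P=cloud("top",d)
r=cut_out("top","tray")
snap("scene","lift")
from fit import *
for x in r[:2]:
    Q=P[x["region"]&(d>0)]; Q=Q[Q[:,2]<.15]; print(np.median(Q,0)); 
    if np.median(Q[:,0])>.4: Q=Q-[0,0,.03]; print(fit(tray_sdf,[Q],[.487,.25,-.2]))
```

```text
-0.0006746026974114306 [0.50765544 0.35368372 0.0383974 ] [ 0.26721002 -0.51869514  2.91583981] 9.2167
-0.0012151237202625252 [0.50787793 0.35387329 0.0690068 ] [ 0.09088718 -0.74073416 -0.59582715] [-0.05438505 -0.01472461 -0.01621218]
[0.48704304 0.25889577 0.00664822]
(array([ 0.4826348 ,  0.25253346, -0.22891881]), np.float64(0.12471834498842668), np.float64(0.023351780644290193))
[0.69071574 0.36868409 0.08215139]
(array([ 0.487     ,  0.25      , -0.46179939]), np.float64(0.05603682984598056), np.float64(0.03))
```

View pics/lift_scene.png

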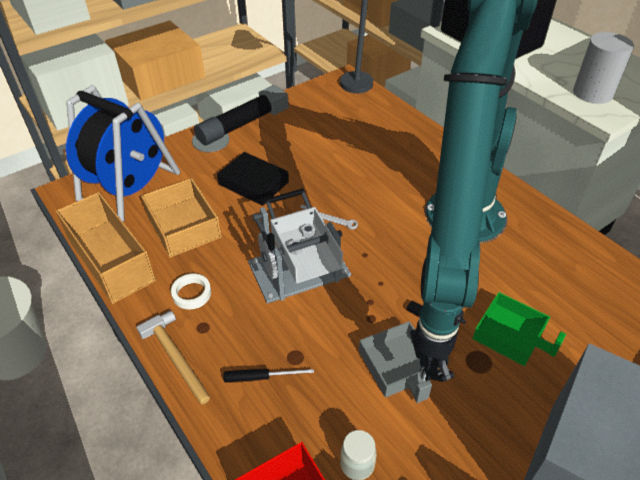

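Run:
```python
from h import *
o=observe()
for n,(a,b,c,e) in (("scene",(380,320,480,420)),("top",(140,180,260,280))):
    im=cv2.imread(f"pics/lift_{n}.png")[b:e,a:c]; im=cv2.resize(im,None,fx=5,fy=5,interpolation=cv2.INTER_CUBIC)
    M=R.from_rotvec(o["tcp_rot"]).as_matrix()
    for k,(col,v) in enumerate([((0,0,255),0),((0,255,0),1)]):
        L=np.array([o["position"],o["position"]+M[:,v]*(-.06 if v==0 else .04)])
        q=((proj(n,L)-[a,b]+.5)*5).astype(int); cv2.line(im,tuple(map(int,q[0])),tuple(map(int,q[1])),col,1)
    cv2.imwrite(f"pics/liftc_{n}.png",im)
print(o["tcp_rot"],M)
```

```text
[ 0.16833954  1.56484446 -0.16934629] [[-7.14131825e-04  2.13379578e-01  9.76969112e-01]
 [-5.66491104e-04  9.76969118e-01 -2.13379994e-01]
 [-9.99999585e-01 -7.05825755e-04 -5.76807106e-04]]
```

View pics/liftc_scene.png

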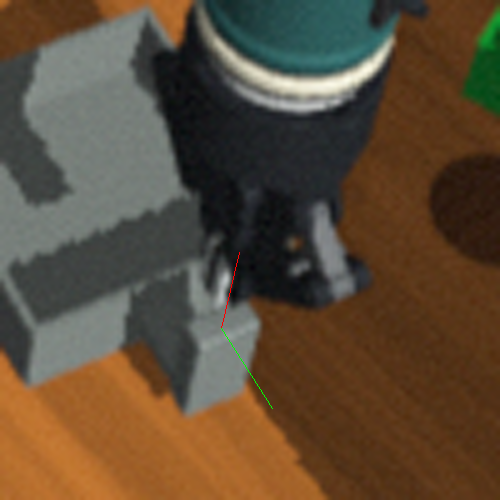

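View pics/liftc_top.png

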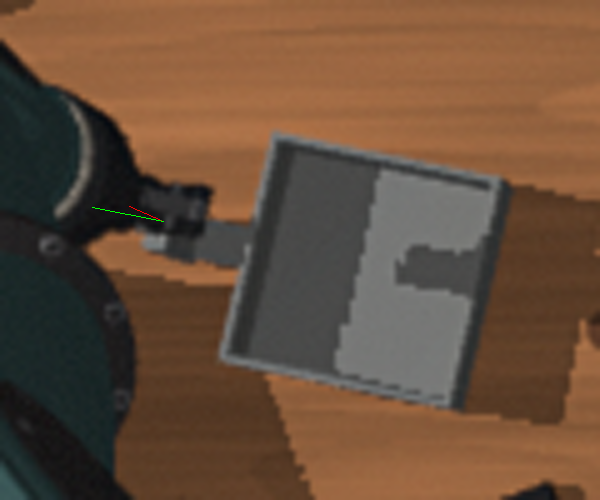

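The gripper shut on nothing: the opening reads 0 and the tray has not moved. In the crops the fingers sit beside the block instead of around it. I'll raise the gripper and measure where the tips really are against the reported TCP.

Run:
```python
from h import *
o=observe(); p=o["position"].copy(); p[2]=.16; move_straight(p,speed=.2)
o=observe(); print(o["position"],o["time_s"],o["opening"])
for n,(a,b,c,e) in (("scene",(370,270,490,390)),("top",(120,160,260,280))):
    pi,d=snap(n,"up"); P=cloud(n,d)
    im=cv2.resize(pi[b:e,a:c,::-1],None,fx=5,fy=5,interpolation=cv2.INTER_CUBIC)
    M=R.from_rotvec(o["tcp_rot"]).as_matrix()
    for col,v,l in [((0,0,255),0,-.06),((0,255,0),1,.04)]:
        q=((proj(n,np.array([o["position"],o["position"]+M[:,v]*l]))-[a,b]+.5)*5).astype(int); cv2.line(im,tuple(map(int,q[0])),tuple(map(int,q[1])),col,1)
    cv2.imwrite(f"pics/upc_{n}.png",im)
    m=(np.linalg.norm(P[...,:2]-o["position"][:2],axis=-1)<.1)&(P[...,2]>.1)&(P[...,2]<.3)
    Q=P[m]; 
    for z0 in np.arange(.12,.28,.02):
        s=Q[(Q[:,2]>=z0)&(Q[:,2]<z0+.02)]
        if len(s): 
            l=(s-o["position"])@M; print(n,round(z0,2),len(s),np.round(s.min(0),3),np.round(s.max(0),3),"tool y",np.round([l[:,1].min(),l[:,1].max()],3),"z",np.round([l[:,2].min(),l[:,2].max()],3))
```

```text
[0.506682   0.35285434 0.1592556 ] 10.5083 0.0022624993432937535
scene 0.18 8 [0.505 0.351 0.195] [0.52  0.365 0.2  ] tool y [0.    0.012] z [-0.004  0.012]
scene 0.2 69 [0.507 0.339 0.2  ] [0.522 0.367 0.22 ] tool y [-0.012  0.016] z [-0.002  0.014]
scene 0.22 55 [0.513 0.342 0.22 ] [0.525 0.38  0.24 ] tool y [-0.01  0.03] z [0.006 0.015]
scene 0.24 194 [0.501 0.309 0.24 ] [0.53  0.396 0.26 ] tool y [-0.042  0.047] z [-0.01   0.018]
scene 0.26 203 [0.504 0.29  0.26 ] [0.532 0.412 0.28 ] tool y [-0.062  0.062] z [0.004 0.02 ]
scene 0.28 323 [0.498 0.292 0.28 ] [0.535 0.416 0.3  ] tool y [-0.059  0.065] z [-0.011  0.022]
top 0.2 6 [0.494 0.345 0.201] [0.497 0.354 0.219] tool y [-0.01  -0.002] z [-0.012 -0.008]
top 0.22 1 [0.492 0.348 0.233] [0.492 0.348 0.233] tool y [-0.008 -0.008] z [-0.013 -0.013]
top 0.24 25 [0.486 0.318 0.243] [0.519 0.342 0.26 ] tool y [-0.038 -0.013] z [-0.014  0.016]
top 0.26 21 [0.483 0.294 0.263] [0.509 0.342 0.28 ] tool y [-0.06  -0.014] z [-0.017  0.009]
top 0.28 101 [0.481 0.291 0.28 ] [0.507 0.34  0.299] tool y [-0.062 -0.017] z [-0.018  0.012]
```

View pics/upc_scene.png

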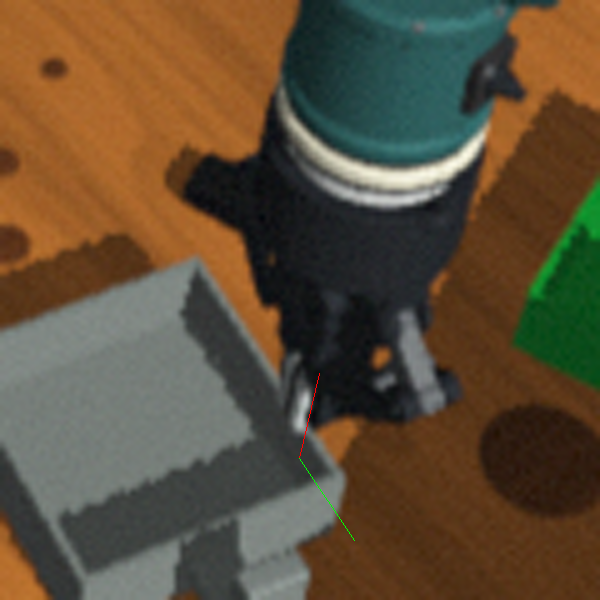

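View pics/upc_top.png

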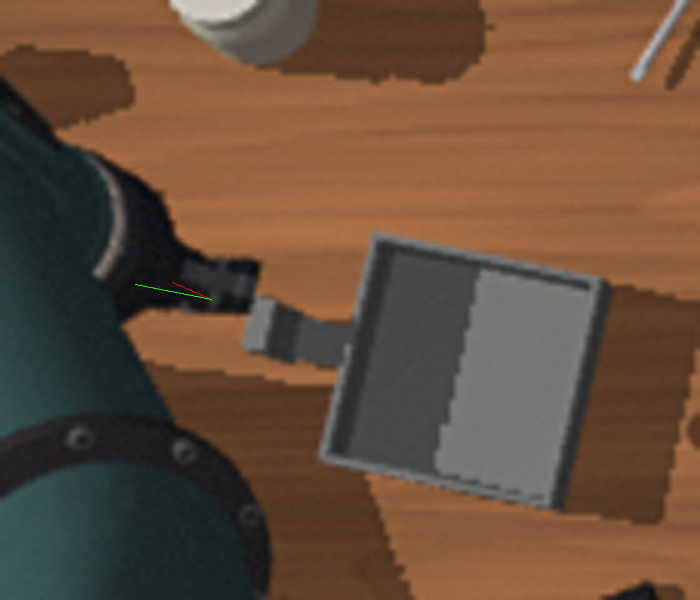

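Laterally the tips match the reported TCP. In height, both cameras put the shut tips at about z=0.195 against a reported 0.159, so the fingers end about 36 mm short of the reported TCP. That explains the miss, since the tips stayed above the block. I'll check this with a touch on the bench.

```bash
python3 - <<'E'
from h import *
o=observe(); p=o["position"].copy(); p[1]+=.065
p[2]=.05; move_straight(p,speed=.3)
p[2]=-.06
try: print(move_straight(p,speed=.06,stop_force=5))
except Exception as e: print("err",e)
o=observe(); print(o["position"],o["force"],o["time_s"])
snap("scene","touch"); snap("top","touch")
E
python3 -c "
import cv2;i=cv2.imread('pics/touch_scene.png');cv2.imwrite('pics/touchc.png',cv2.resize(i[320:450,380:510],None,fx=4,fy=4))"
```

```text
True
[ 0.5059046   0.41720737 -0.03592893] [ 0.66543464 -0.17109166  5.38324636] 12.4833
```

View pics/touchc.png

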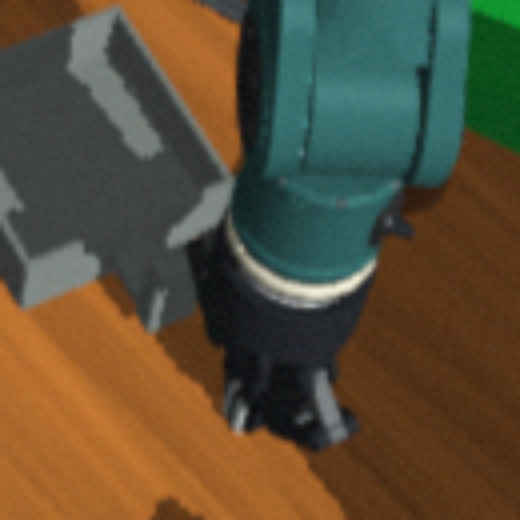

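The shut fingers touched the bench at a reported z of -0.036, so commands need z = wanted tip height - 0.036. I'll regrasp with that correction.

```bash
cat >> h.py <<'E'
DZ=-.036
def T(p,tipz): return np.array([p[0],p[1],tipz+DZ])
E
python3 - <<'E'
from h import *
o=observe(); 
move_straight(T(o["position"],.11),speed=.25)
g=np.array([.5073,.3535]); r=best(T(g,.1),np.pi/2-.215)[0][1]
command_gripper(.42,60)
move_straight(T(g,.11),r,speed=.2)
print(move_straight(T(g,.036),speed=.12,stop_force=8))
print(observe()["position"],observe()["force"])
command_gripper(0.,60)
o=observe(); print(o["opening"],o["position"],o["force"],o["time_s"])
snap("scene","g2"); snap("top","g2")
E
python3 -c "
import cv2;i=cv2.imread('pics/g2_scene.png');cv2.imwrite('pics/g2c.png',cv2.resize(i[320:430,340:470],None,fx=4,fy=4))"
```

```text
False
[5.07606595e-01 3.54205050e-01 2.79618961e-04] [0.38681662 0.16885822 0.15148774]
0.15710110110540912 [0.5080367  0.35425171 0.00116051] [0.03086177 1.55242623 4.81030583] 15.1583
```

View pics/g2c.png

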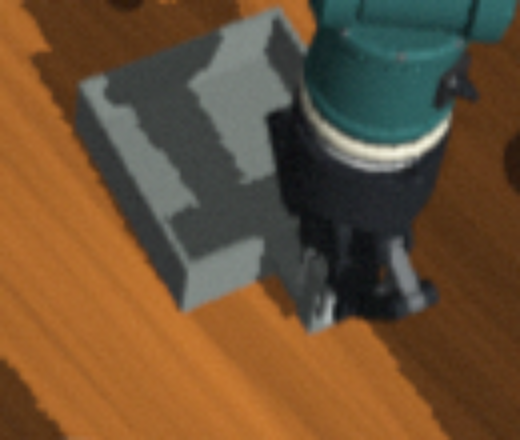

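The fingers hold the block: the opening is 0.157, about 13 mm, which fits the 14 mm block. Next I lift the tray and carry it under the lip.

Run:
```python
from h import *
o=observe(); p=o["position"].copy(); z0=p[2]; p[2]=z0+.02
move_straight(p,speed=.1)
print(observe()["opening"],observe()["force"],observe()["torque"])
M=R.from_rotvec(observe()["tcp_rot"]).as_matrix(); y=M[:,1]; yaw=np.arctan2(y[1],y[0])
r=(R.from_rotvec([0,0,(np.pi/2-.238)-yaw])*R.from_rotvec(observe()["tcp_rot"])).as_rotvec(); print(yaw)
g=sw(0,.201,z0+.02)
move_straight(g,r,speed=.15)
g[2]=z0; print(move_straight(g,speed=.05,stop_force=8))
o=observe(); print(o["opening"],o["position"],g,o["force"],o["time_s"])
ok=[snap(n,"placed") for n in ("scene","top")]
from fit import *
L=[]
for n,(p,d) in zip(("scene","top"),ok):
    r=cut_out(n,"tray"); P=cloud(n,d)
    for x in r:
        Q=P[x["region"]&(d>0)]; Q=Q[Q[:,2]<.1]
        if abs(np.median(Q[:,0])-.537)<.06: print(n,fit(tray_sdf,[Q],[.537,.034,-.238])); break
print(sw(0,.095,0))
```

```text
0.15609723510734552 [-0.75742208  0.07672624 -1.70705903] [ 0.16828903 -0.07892475  0.00315448]
1.3556774003811625
True
0.1601883215318272 [0.56147417 0.13736588 0.0010346 ] [0.56188765 0.1368341  0.00111697] [-1.53989496  0.54126148  6.75706488] 17.6917
scene (array([ 0.53660931,  0.03752261, -0.23400503]), np.float64(0.0022640920117423012), np.float64(0.0009117398058679504))
top (array([ 0.53284323,  0.03217261, -0.23221626]), np.float64(0.0028454940188278716), np.float64(0.0013827329858437237))
[0.53689715 0.03382209 0.        ]
  return _methods._mean(a, axis=axis, dtype=dtype,
  ret = ret.dtype.type(ret / rcount)
```

View pics/placed_scene.png

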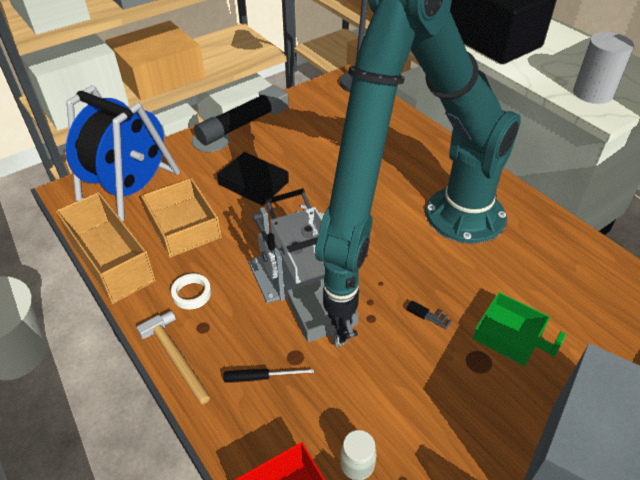

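The tray sits about 95 mm ahead of the stand origin with matching yaw, per both cameras. I'll release it and go to the handle.

Run:
```python
from h import *
command_gripper(.4,40)
o=observe(); p=o["position"].copy()
p[2]=.13+DZ; move_straight(p,speed=.2)
p[2]=.33+DZ; move_straight(p,speed=.4)
h=sw(0,-.135,0)
for t in best(T(h,.26),np.pi/2-.238): print(np.round(t[0],2),np.round(t[1],3),np.round(t[2],2))
t=best(T(h,.26),np.pi/2-.238)[0]
move_straight(T(h,.30),t[1],speed=.3)
o=observe(); print(o["position"],o["qpos"],o["time_s"])
for n in ("scene","top"):
    pi,d=snap(n,"ah")
    r=cut_out(n,"pan_handle"); P=cloud(n,d)
    m=(np.linalg.norm(P[...,:2]-h[:2],axis=-1)<.06)&(P[...,2]>.18)&(P[...,2]<.21)&(pi.max(-1)<70)
    Q=P[m]; print(n,len(Q),np.median(Q,0) if len(Q) else 0,h)
```

```text
0.65 [ 0.187  1.563 -0.187] [ 0.35  0.3  -0.08  2.04  0.03  0.81  1.59]
1.74 [-2.095  0.251  2.095] [-0.53  0.55  1.19  2.07 -0.64  0.96 -0.8 ]
[ 0.48286495 -0.18798032  0.26351214] [ 0.33680527  0.25089737 -0.06393237  1.99461894  0.01906932  0.89769739
  1.59807015] 20.7667
scene 198 [ 0.48548943 -0.18882136  0.19284092] [ 0.48267247 -0.18969454  0.        ]
top 20 [ 0.4409578  -0.16136752  0.1862371 ] [ 0.48267247 -0.18969454  0.        ]
```

View pics/ah_scene.png

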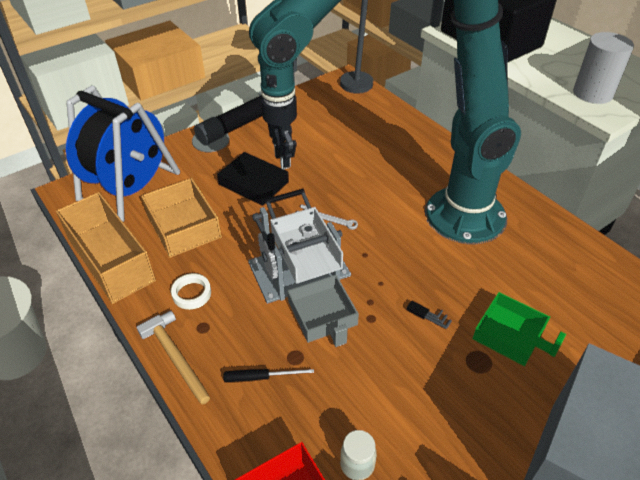

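View pics/ah_top.png

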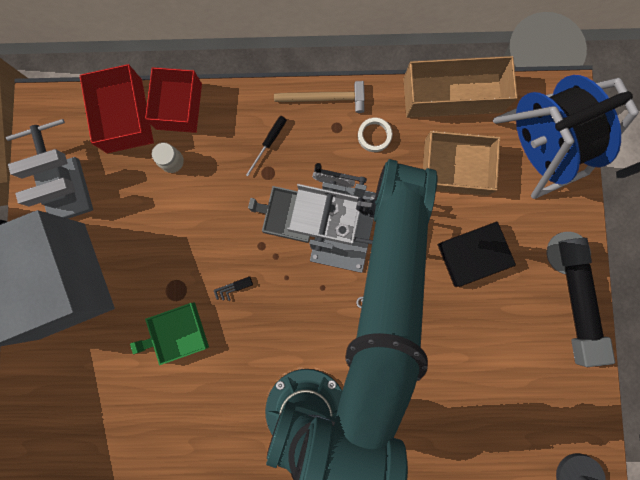

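The scene view shows the tray under the lip and the gripper at (285,150), above the handle at (285,195). I go down and pinch the bar.

```bash
python3 - <<'E'
from h import *
h=sw(0,-.135,0)
print(move_straight(T(h,.170),speed=.12,stop_force=8))
o=observe();print(o["position"],o["force"])
command_gripper(0.,30)
o=observe(); print(o["opening"],o["position"],o["force"],o["time_s"])
snap("scene","ph")
E
python3 -c "
import cv2;i=cv2.imread('pics/ph_scene.png');cv2.imwrite('pics/phc.png',cv2.resize(i[150:310,220:380],None,fx=3.5,fy=3.5))"
```

```text
False
[ 0.48330536 -0.18991172  0.13462915] [ 0.04960776 -0.97449425  0.05926075]
0.15051902709520104 [ 0.48248381 -0.19342213  0.13495189] [-1.01359735 -5.79690035  1.57345171] 22.5083
```

View pics/phc.png

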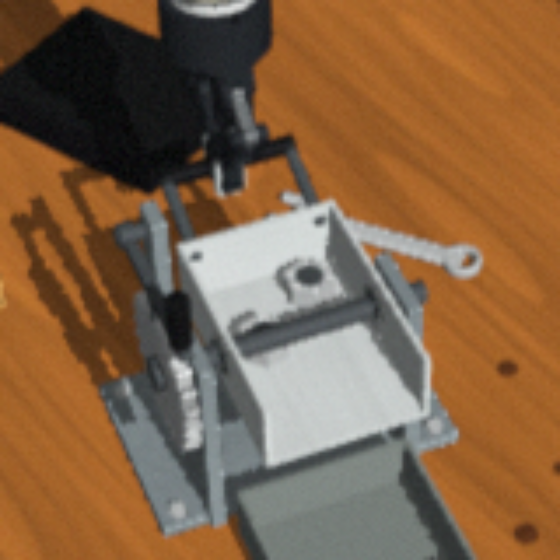

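The bar is pinched: the opening is 0.15, about 13 mm, for a 14 mm bar. It lies about 3.7 mm further back than my fit, so I'll use the gripped position as the level reference and tip along the arc.

```bash
cat >> h.py <<'E'
def arc(th):  # stand-frame dy,dz of handle
    return np.array([.135*(1-np.cos(th))+.040*np.sin(th), .135*np.sin(th)-.040*(1-np.cos(th))])
YS=np.array([-np.sin(ST[2]),np.cos(ST[2]),0])
def th_est(p,p0):
    from scipy.optimize import brentq
    dy=(p-p0)@YS; dz=(p-p0)[2]
    ty=brentq(lambda t:arc(t)[0]-dy,-.3,1.3); tz=brentq(lambda t:arc(t)[1]-dz,-.5,1.2); return round(ty,3),round(tz,3)
E
python3 - <<'E'
from h import *
p0=observe()["position"].copy(); np.save("p0.npy",p0)
for th in [.12,.24,.36,.48,.60,.70,.76]:
    a=arc(th); move_straight(p0+YS*a[0]+[0,0,a[1]],speed=.09)
    o=observe(); print(th,th_est(o["position"],p0),np.round(o["force"],1),round(o["opening"],3),round(o["time_s"],2))
snap("scene","tip"); snap("top","tip")
E
python3 -c "
import cv2;i=cv2.imread('pics/tip_scene.png');cv2.imwrite('pics/tipc.png',cv2.resize(i[150:350,220:400],None,fx=3,fy=3))"
```

```text
0.12 (0.117, 0.122) [-0.9 -1.  -2.7] 0.153 22.9
0.24 (0.229, 0.241) [ 0.1 -2.7 -3. ] 0.146 23.24
0.36 (0.343, 0.363) [-2.1 -4.8 -1.8] 0.15 23.58
0.48 (0.455, 0.486) [-1.7 -6.4  0.6] 0.148 23.93
0.6 (0.567, 0.61) [-2.2 -8.1  1.6] 0.148 24.27
0.7 (0.657, 0.714) [ -4.7 -10.1   4.6] 0.146 24.57
0.76 (0.716, 0.784) [ -5.4 -10.5   8.8] 0.148 24.82
```

View pics/tipc.png

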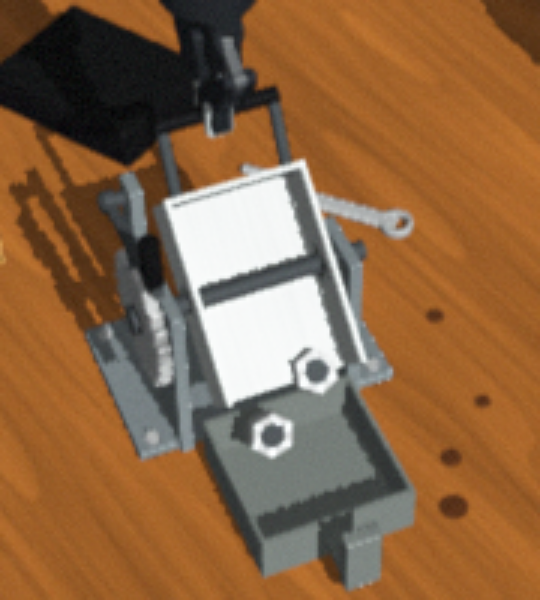

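One nut is in the tray and the other is on its way out at the lip. Before going to the notch, I'll measure the pan's tilt independently from a plane fit on its floor.

```bash
cat >> h.py <<'E'
def pan_angle(n,P,p,th0,ret=False):
    # fit plane to points near predicted floor: in stand frame
    c,s=np.cos(ST[2]),np.sin(ST[2]); q=P.reshape(-1,3)-[ST[0],ST[1],0]
    L=np.stack([c*q[:,0]+s*q[:,1],-s*q[:,0]+c*q[:,1],q[:,2]-.15],-1)
    th=th0
    for it in range(8):
        # pan frame: inverse rotation
        yy=L[:,1]*np.cos(th)-L[:,2]*np.sin(th); zz=L[:,1]*np.sin(th)+L[:,2]*np.cos(th)
        tol=.015 if it<4 else .006
        off=-.021 if it==0 else off
        m=(abs(L[:,0])<.045)&(yy>-.07)&(yy<.075)&(abs(zz-off)<tol)
        if m.sum()<50: return None
        A=np.c_[yy[m],L[m,0],np.ones(m.sum())]; k=np.linalg.lstsq(A,zz[m],rcond=None)[0]
        th-=np.arctan(k[0]); off=k[2]
    return round(th,4),round(off,4),int(m.sum())
E
python3 - <<'E'
from h import *
z=np.load("first.npz")
for n in ("scene","top"): print(n,"level",pan_angle(n,z[n+"_P"],None,0.))
for n in ("scene","top"):
    p,d=snap(n,"tip2"); P=cloud(n,d)
    for t in (.7,.78): print(n,pan_angle(n,P,p,t))
p0=np.load("p0.npy"); o=observe(); v=o["position"]-p0; y=v@YS-.135; zz=v[2]+.04
print("grip angle",np.arctan2(zz,-y)-np.arctan2(.04,.135),"r",np.hypot(y,zz),o["force"],o["time_s"])
E
```

```text
scene level (np.float64(0.0019), np.float64(-0.0222), 1185)
top level (np.float64(-0.0015), np.float64(-0.0201), 1453)
scene (np.float64(0.7152), np.float64(-0.0236), 1815)
scene (np.float64(0.7152), np.float64(-0.0236), 1815)
top (np.float64(0.7163), np.float64(-0.0223), 723)
top (np.float64(0.7163), np.float64(-0.0223), 723)
grip angle 0.7331876950268517 r 0.14492146573716586 [ -5.0584624  -10.27074063   7.68674667] 25.025
```

Both cameras give a tilt of 0.716, which agrees with the estimate from the gripper's y travel. I step on to about 0.80 using that feedback.

```bash
python3 - <<'E'
from h import *
p0=np.load("p0.npy"); c=.80
while c<.92:
    a=arc(c); move_straight(p0+YS*a[0]+[0,0,a[1]],speed=.06)
    o=observe(); t=th_est(o["position"],p0); print(c,t,np.round(o["force"],1),round(o["time_s"],2))
    if t[0]>.793: break
    c+=min(.03,max(.012,.803-t[0]))
np.save("c.npy",c)
for n in ("scene","top"):
    p,d=snap(n,"n3"); P=cloud(n,d); print(n,pan_angle(n,P,p,.8))
E
python3 -c "
import cv2;i=cv2.imread('pics/n3_scene.png');cv2.imwrite('pics/n3c.png',cv2.resize(i[150:350,220:400],None,fx=3,fy=3))"
```

```text
0.8 (0.753, 0.83) [ -6.2 -10.6  10.4] 25.27
0.8300000000000001 (0.781, 0.865) [ -7.2 -11.7  10.9] 25.52
0.8520000000000001 (0.801, 0.893) [ -7.  -10.7  13.5] 25.77
scene (np.float64(0.8029), np.float64(-0.0237), 1778)
top (np.float64(0.8036), np.float64(-0.0226), 571)
```

View pics/n3c.png

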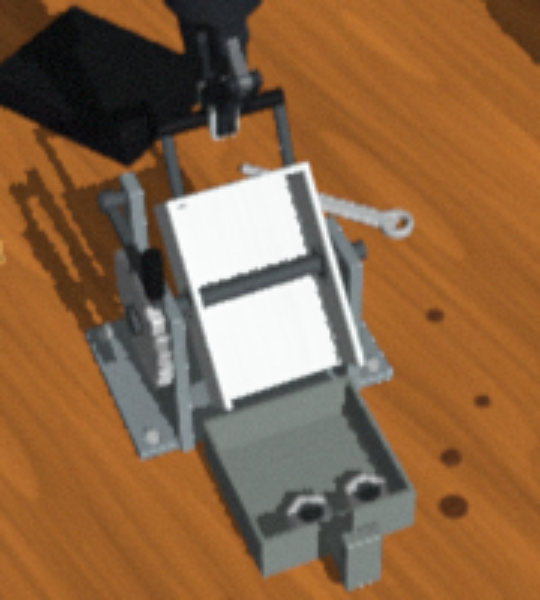

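Both nuts are in the tray and the tilt is 0.803, about 0.03 past the third notch. I ease back onto the pawl, let go and check.

```bash
python3 - <<'E'
from h import *
p0=np.load("p0.npy"); c=float(np.load("c.npy"))
a=arc(c-.045); move_straight(p0+YS*a[0]+[0,0,a[1]+.004],speed=.06)
o=observe(); print(th_est(o["position"],p0),np.round(o["force"],1))
command_gripper(.42,30)
o=observe(); print(np.round(o["force"],1),o["position"])
for n in ("scene","top"):
    p,d=snap(n,"rel"); P=cloud(n,d); print(n,pan_angle(n,P,p,.77))
p=o["position"].copy(); p[2]+=.07; move_straight(p,speed=.2)
o=observe(); print(np.round(o["force"],1),o["time_s"])
for n in ("scene","top"):
    p,d=snap(n,"rel2"); P=cloud(n,d); print(n,pan_angle(n,P,p,.77))
    Q=P.reshape(-1,3)-[ST[0],ST[1],0]; c,s=np.cos(ST[2]),np.sin(ST[2])
    L=np.stack([c*Q[:,0]+s*Q[:,1],-s*Q[:,0]+c*Q[:,1],Q[:,2]],-1)
    m=(abs(L[:,0]-.095)<.02)&(abs(L[:,1]-.04)<.03)&(L[:,2]>.235)&(L[:,2]<.27)&(p.reshape(-1,3).max(1)<80); K=L[m]; print("knob",len(K),K.min(0),np.median(K,0),K.max(0))
E
python3 -c "
import cv2;i=cv2.imread('pics/rel2_scene.png');cv2.imwrite('pics/rel2c.png',cv2.resize(i[130:350,220:400],None,fx=2.7,fy=2.7))"
```

```text
(0.79, 0.88) [-2.8 -6.6  1.9]
[ 0.3 -0.2 -0.6] [ 0.49964261 -0.12353447  0.22422311]
scene (np.float64(0.7709), np.float64(-0.0236), 1796)
top (np.float64(0.7701), np.float64(-0.0225), 610)
[-0.6 -0.7 -0.5] 27.075
scene (np.float64(0.7721), np.float64(-0.0237), 1788)
knob 74 [0.08618052 0.03120958 0.23507542] [0.09524454 0.04274166 0.25123783] [0.10192636 0.04861707 0.25941665]
top (np.float64(0.771), np.float64(-0.0225), 654)
knob 43 [0.08406113 0.03006702 0.23943405] [0.08960743 0.03668141 0.25614433] [0.09926196 0.04356623 0.26067945]
```

View pics/rel2c.png

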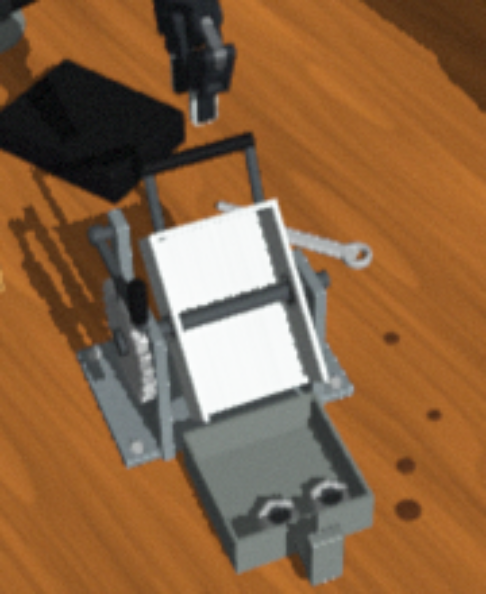

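The pan, untouched, holds at 0.771 on the pawl, and both nuts lie in the tray at crop (277,510) and (327,492). The knob measures about (0.093,0.039) in the stand frame, 0.258 at its top, as expected. Now the pawl.

```bash
python3 - <<'E'
from h import *
k=sw(.093,.039,0)
o=observe(); p=o["position"].copy(); p[2]=.36+DZ; move_straight(p,speed=.3)
for t in best(T(k,.34),-.238): print(np.round(t[0],2),np.round(t[1],3),np.round(t[2],2))
r=best(T(k,.34),-.238)[0][1]
command_gripper(.45,40)
move_pose(T(k,.34),r)
print(observe()["position"],T(k,.34),observe()["time_s"])
print(move_straight(T(k,.275),speed=.2,stop_force=8))
snap("scene","k1"); snap("top","k1")
E
python3 -c "
import cv2;i=cv2.imread('pics/k1_scene.png');j=cv2.imread('pics/k1_top.png');cv2.imwrite('pics/k1c.png',cv2.hconcat([cv2.resize(i[130:300,200:330],(400,523)),cv2.resize(j[140:270,270:400],(400,523))]))"
```

```text
1.29 [-1.032  1.312  1.032] [ 0.26  0.37 -0.36  1.74  0.14  1.06  2.76]
1.66 [ 1.382  1.087 -1.382] [-0.09  0.35  0.12  1.75 -0.05  1.04 -0.19]
[ 0.61361617 -0.04304559  0.3036213 ] [ 0.61407308 -0.04252499  0.304     ] 28.8167
False
```

View pics/k1c.png

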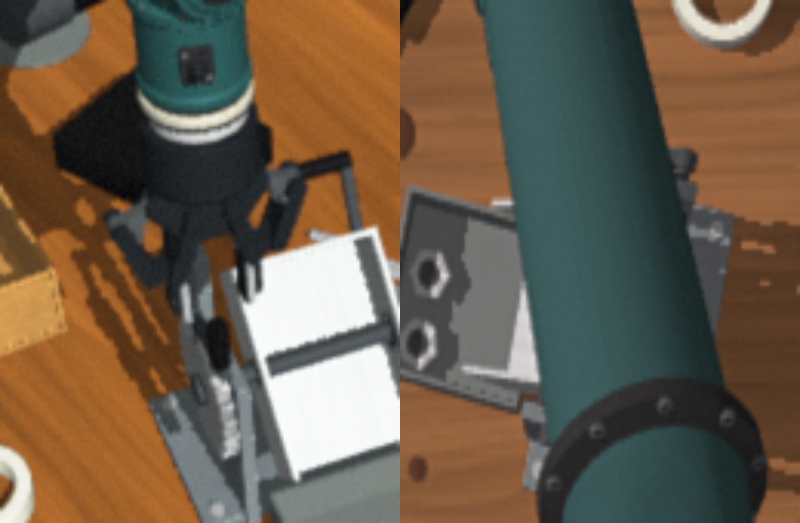

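The knob, at crop (218,345), is centred below the open jaws, whose fingers are at (187,300) and (248,285). I go down, pinch and lift on the arc.

```bash
python3 - <<'E'
from h import *
k=sw(.093,.039,0)
print(move_straight(T(k,.227),speed=.1,stop_force=6))
o=observe(); print(o["position"],np.round(o["force"],1))
command_gripper(0.,40)
o=observe(); print(o["opening"],o["position"],np.round(o["force"],1),o["time_s"])
p0=o["position"].copy(); np.save("k0.npy",p0)
def ka(a): return np.array([.11*np.cos(a)-.03*np.sin(a)-.11, .11*np.sin(a)+.03*np.cos(a)-.03])
for a in (.1,.2,.3):
    d=ka(a); move_straight(p0+YS*d[0]+[0,0,d[1]],speed=.08)
    o=observe(); print(a,np.round(o["position"]-p0,4),np.round(o["force"],1),round(o["opening"],3),round(o["time_s"],2))
dwell(1.2)
for n in ("scene","top"):
    p,d=snap(n,"lk"); P=cloud(n,d); print(n,pan_angle(n,P,p,0.))
E
python3 -c "
import cv2;i=cv2.imread('pics/lk_scene.png');cv2.imwrite('pics/lkc.png',cv2.resize(i[130:350,200:380],None,fx=2.7,fy=2.7))"
```

```text
False
[ 0.61451928 -0.04244157  0.19134734] [ 0.4 -0.1 -0.1]
0.17682948242973065 [ 0.61443238 -0.04218973  0.19147174] [-0.4  1.3 -0.1] 30.35
0.1 [-0.001  -0.0039  0.0112] [-0.  -0.7 -4.9] 0.176 30.65
0.2 [-0.0022 -0.0089  0.0216] [ 0.7 -1.5 -3.4] 0.17 30.94
0.3 [-0.0036 -0.0145  0.0315] [ 0.1 -1.8 -3.4] 0.172 31.23
scene (np.float64(-0.0014), np.float64(-0.0224), 1343)
top (np.float64(0.001), np.float64(-0.0197), 736)
```

View pics/lkc.png

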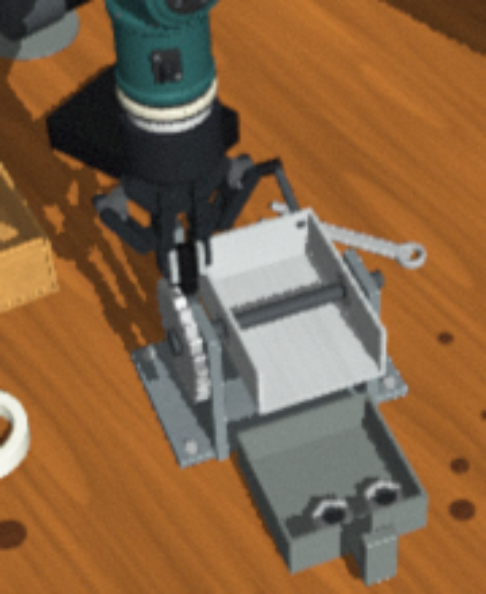

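The pan is level, at about 0.00 in both cameras, while the fingers hold the knob up. Now I lower the pawl along its arc, release it and retreat.

```bash
python3 - <<'E'
from h import *
p0=np.load("k0.npy")
def ka(a): return np.array([.11*np.cos(a)-.03*np.sin(a)-.11, .11*np.sin(a)+.03*np.cos(a)-.03])
for a in (.2,.1,.0):
    d=ka(a); move_straight(p0+YS*d[0]+[0,0,d[1]],speed=.08)
o=observe(); print(np.round(o["position"]-p0,4),np.round(o["force"],1))
command_gripper(.45,40)
p=p0.copy(); p[2]=.30+DZ; move_straight(p,speed=.12)
p[2]=.40+DZ; move_straight(p,speed=.3)
q=observe()["qpos"].copy(); q[0]+=-.9; move_joints(q)   # swing clear to the left
o=observe(); print(o["position"],o["time_s"])
dwell(.3)
L=[]
for n in ("scene","top"):
    p,d=snap(n,"fin"); P=cloud(n,d); print(n,pan_angle(n,P,p,0.))
    Q=P.reshape(-1,3)-[ST[0],ST[1],0]; c,s=np.cos(ST[2]),np.sin(ST[2])
    L=np.stack([c*Q[:,0]+s*Q[:,1],-s*Q[:,0]+c*Q[:,1],Q[:,2]],-1)
    m=(abs(L[:,0]-.095)<.02)&(abs(L[:,1]-.035)<.035)&(L[:,2]>.235)&(L[:,2]<.3)&(p.reshape(-1,3).max(1)<80); K=L[m]; print("knob",len(K),K.min(0),np.median(K,0),K.max(0))
E
python3 -c "
import cv2;i=cv2.imread('pics/fin_scene.png');cv2.imwrite('pics/finc.png',cv2.resize(i[170:360,220:400],None,fx=3,fy=3))"
```

```text
[0.0004 0.0016 0.0011] [-2.9 -1.3  5.3]
[0.41650633 0.45371266 0.36403327] 36.9417
scene (np.float64(-0.0002), np.float64(-0.0224), 1342)
knob 72 [0.08732093 0.02776195 0.2358515 ] [0.09547222 0.04260179 0.2505813 ] [0.10173413 0.04867177 0.25892262]
top (np.float64(-0.0032), np.float64(-0.0202), 1676)
knob 43 [0.08365127 0.03012658 0.23904766] [0.089921   0.03657402 0.25622719] [0.09836184 0.04354056 0.2612886 ]
```

View pics/finc.png

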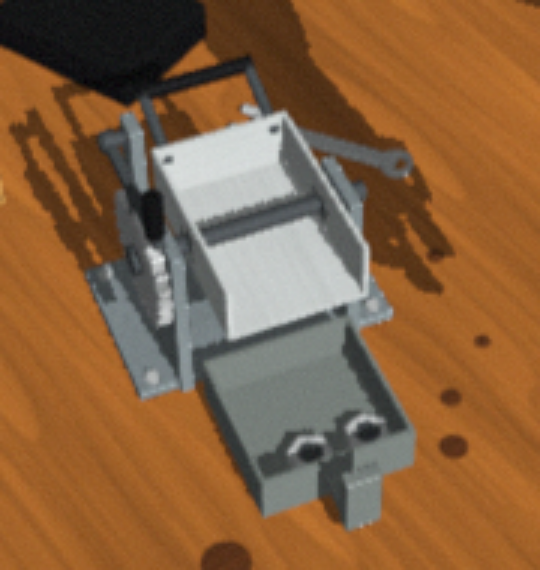

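View pics/fin_top.png

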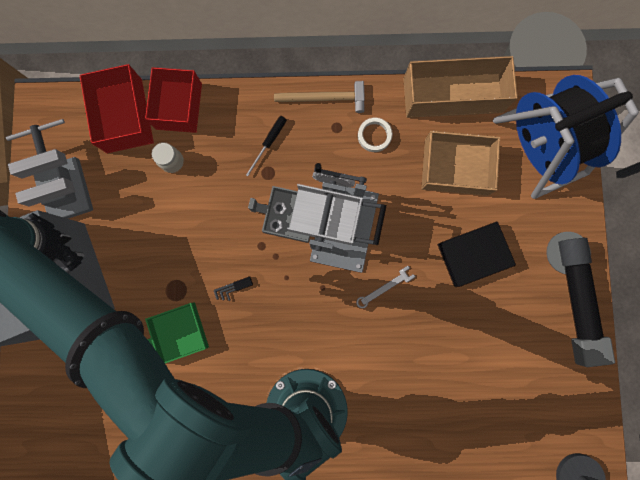

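Run:
```python
from h import *
P=np.load("first.npz")["top_P"]; print(P[280,40],P[230,40],P[270,85])
o=observe(); print(np.round(o["force"],2),np.round(o["joint_torque"],1),np.abs(o["dq"]).max())
a=cv2.imread("pics/top0.png"); b=cv2.imread("pics/fin_top.png")
p,d=snap("top")
for q,e in (("screw_jar",[.689,.369]),("hex_keys",[.334,.203]),("screwdriver",[.770,.082]),("wrench",[.330,-.232]),("case",[.411,-.469]),("tape",[.76,-.207]),("carton",[.672,-.447])):
    Pn=cloud("top",d); 
    for x in cut_out("top",q)[:3]:
        m=np.median(Pn[x["region"]&(d>0)],0)[:2]; 
        if np.hypot(*(m-e))<.1: print(q,np.round(m-e,3)); break
```

```text
[0.35703878 0.60935709 0.24332633] [0.47490996 0.61513156 0.24279326] [0.38530868 0.57170179 0.10044505]
[-0.75 -0.49 -0.15] [  0.1 -41.5  -2.2 -22.6   0.    0.   -0. ] 0.003262269003608856
screw_jar [ 0.001 -0.001]
hex_keys [ 0.001 -0.01 ]
screwdriver [ 0.003 -0.004]
wrench [0.002 0.   ]
case [-0.001  0.   ]
tape [-0.002  0.001]
carton [-0.001 -0.   ]
```

The arm hangs free (force under 1 N, gripper clear of the grey box), and the bystanders are where they were. I hand in.

```bash
python3 -c "
from rig import *
print(hand_in()); print(observe()['time_s'])"
```

```text
the job is handed in; nothing more can be done
None
the job is handed in; nothing more can be done
```

The job is done and handed in at about 37 s of the 72 s allowed; `hand_in()` reports no verdict.

- **Tray:** It stands under the pan's lip, within about 4 mm of the 95 mm position by both cameras.
- **Tipping:** I tipped the pan to 0.803 rad and eased it back. It then held untouched on the pawl at 0.771, with both nuts in the tray.
- **Return:** I lifted the pawl about 0.3 rad and kept it up until both cameras showed the pan level. Then I lowered it back into the wheel.

**Last checks:** The pan is level (-0.003 to 0.000 rad) and the knob is at its seated height. Both nuts show in the tray, and the force on the tool is under 1 N. The bystanders read as unmoved within measurement noise; the largest reading was 10 mm, on the hex keys, which the arm never came near.

**What went wrong or disagreed:**
- **First tray grasp:** It closed on air, because the fingertips end about 36 mm short of the reported TCP. A touch on the bench confirmed this, and I corrected for it from then on.
- **Handle position:** My camera fit for the stand put the bar about 3.7 mm off, so I used the gripped bar as the reference.
- **Tilt estimate:** The estimate from the tool's height read up to 0.09 rad high as the bar slid in the pads. I went by the sideways estimate and the camera plane fits, which agreed.

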